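Reconnect the contact grill and hold its lid for loading

TASK

The contact grill has come back from being cleaned: push the plug of its detachable control unit fully home into the socket on the grill's flank while the lid is still shut. Then raise the lid by its front handle bar to 45 degrees and keep holding it there, still, so that the cook can lay the sandwiches in; the lid falls shut by itself, so finish while holding it. Leave the espresso cup, the lemon and the lime where they stand.

Things in the scene. Friction and masses are not known exactly. Their poses are not given: they have to be found in the camera images.
- grill: contact grill (sandwich press), fixed; black base, steel rim, 196 (x) x 186 (y) x 47 mm high, lid above it (shut: top at 95 mm). Origin on the worktop under the base's middle (the base is centred at y = +7 mm), x from the front (handle side) to the hinge at the back, z up. A socket housing, 72 mm along x and 38 mm high, stands out of its -y flank near the front, to y = -118 mm
- socket_mouth (a point): centre of the socket's mouth on the outer face of the housing, at (-50, -118, 24) mm in the grill's frame; axes as the grill's. Rectangular hole 32.5 mm (x) x 20.5 mm (z), 30 mm deep towards +y, with a 3 mm chamfer and a thin steel bezel round it
- grill_lid (a joint): opening angle of the lid in rad: 0 shut, grows as the front rises, stop at 1.4. No spring and next to no friction: the 0.7 kg lid (give or take a fifth) falls shut from any angle; lifting it by the bar takes about 3 N
- lid_hinge (a point): middle of the hinge axis, at (92, 7, 60) mm in the grill's frame; the axis is the grill's y
- lid_handle (a point): middle of the handle, a round black bar along the grill's y, 18 mm thick, 150 mm long, between two flat steel arms; fixed to the lid, shut 230 mm in front of and 10 mm above the hinge axis (70 mm above the worktop). 39 mm of open space between bar and lid's front edge, nothing below or in front. The bar can turn between finger pads that close across it
- control_unit: the grill's detachable control unit: black block 44 (x) x 84 (y) x 46 mm high, round steel dial on top, 0.15 kg (give or take a third), loose and upright on the worktop. Origin under the block's middle, z up; the plug points along +y. Standing on the worktop its plug is at the socket's height: push it home level, its axes parallel to the grill's
- plug_tip (a point): middle of the plug's end, at (0, 68, 24) mm in the control unit's frame. The plug, dark steel, 30 mm (x) x 18 mm (z), stands 26 mm out of the unit's +y end; its last 5 mm are stepped down to 26 x 14 mm. Fully home the unit's end touches the socket housing and the tip is 26 mm inside the mouth
- espresso_cup: bystander: small cup, 60 mm across, 50 mm high; origin under its middle
- lemon: bystander: lemon, 71 x 53 x 51 mm; origin at its underside
- lime: bystander: lime, 60 x 48 x 48 mm, beside the grill; origin at its underside
Mind the look-alikes: they are no part of the job. Leave any turquoise look-alike of the control_unit alone.

How it is judged:
On the way:
1. the control unit's plug is fully home in the socket (within 4 mm) while the lid is still shut (y of plug_tip in the frame of socket_mouth above 0.022 m and horizontal distance between plug_tip and socket_mouth below 0.03 m and angle between the y axis of control_unit and the y axis of grill, either way round below 0.1 rad and value of joint grill_lid below 0.06 rad and distance between plug_tip and socket_mouth below 0.03 m), for 0.3 s.
At the end, for the whole second after the job is handed in: The lid stands still at 45 degrees (0.785 rad, within 6 degrees) carried by the gripper's fingers alone, and the control unit, let go, is still fully home in its socket (plug tip at least 22 of 26 mm inside the mouth, within 0.1 rad of straight) (value of joint grill_lid between 0.68 and 0.89 rad and velocity of joint grill_lid between -0.1 and 0.1 rad/s and contact force between the fingers and grill_lid above 0.8 N and contact force between the fingers and control_unit below 0.2 N and y of plug_tip in the frame of socket_mouth above 0.022 m and horizontal distance between plug_tip and socket_mouth below 0.03 m and angle between the y axis of control_unit and the y axis of grill, either way round below 0.1 rad and distance between plug_tip and socket_mouth below 0.03 m); the arm keeps its last pose, push and grip.
It fails at once if the espresso cup, the lemon or the lime is shifted by more than 3 cm (distance of any of lime, espresso_cup, lemon from where it was at the start of the episode above 0.03 m).
It also fails if it takes over 58 s, if anything falls off the work surface, if the arm or the gripper's body presses on something with over 40 N, if the wrist force passes 120 N, or if a joint passes its speed limit or range.

ROBOT

A 6-joint arm with a two-finger parallel gripper is mounted at the origin on a cart in front of the work surface, level with it; the furniture and walls round the work are solid. World frame = base frame: x ahead of the robot, y to its left, z up, the work surface at z = 0. Lengths are in m, angles in rad, forces in N, time in s.
With the tool pointing down it reaches from about 0.35 to 0.775 m from the base axis. Payload 7.3 kg.
Tool frame: the origin (TCP) lies midway between the tips of the shut fingers; the grasp point (between the pads) lies 19 mm behind it; z points along the fingers, y is the line along which they close (so a half turn about z gives the same grasp; the last joint's range is limited). The gripper opens to 92 mm and grips with 3 to 60 N. Pads are 19 mm wide; open, the fingers measure 130 mm over their backs; the gripper's body (75 mm by 190 mm) begins 47 mm behind the grasp point.
Start: joints at [-1.44, 0.342, 1.524, -0, 1.275, -0.146], TCP at [0.143, -0.505, 0.227] pointing down, gripper open.
Joint ranges: [-2.53, 2.53], [-0.77, 2.02], [0.04, 2.7], [-1, 4.14], [0.28, 2.66], [-3.11, 3.11]. Speed limits (rad/s): [2.57, 2.57, 3.14, 3.14, 3.14, 3.14].

INTERFACE

Orientations are given as [roll, pitch, yaw] about the fixed x, y, z axes, in that order (R = Rz(yaw) Ry(pitch) Rx(roll)).
In Python, from cell import monitor, vision, workorder gives the robot as it stands.
- The arm moves only by the tool move_arm, never from a script. Its argument "rows" is a list of rows, each a list of 5 numbers: the shift along the world's x, y, z in mm, then the turn about the world's z in rad, then the closure, from -1 (fully open) to 1 (shut). A call has 1 to 12 rows; each row shifts and turns the commanded pose from where the row before left it; what a row does not reach is not made up. A row lasts 1/10 s, in which the tool goes at most 50 mm and 8.59 degrees, less where a joint would pass 70% of its speed; a pose out of reach is approached as far as the arm can. A call is refused whole if a number of a shift passes 50 or a number of a turn 0.15, either way. A call with a gripper value outside its range is refused whole. The fingers move at their own pace and stop on an object; "newtons" is the grip in N (left out, the last holds). Time passes only in rows, so rows that do not move let the fingers close. It gives the time, the measured TCP pose, the force, the opening and the grip force at its end, in the units of the state.
- monitor.observe(): the state, without advancing time (a new reading comes with each control period).
- vision.read_camera(name): name is "scene" or "top"; returns the picture (480x640x3 uint8, red, green, blue); there is no depth.
- vision.get_calibration(name): a dict with "K" (3x3 intrinsics, pixels), "k1" (the pictures are not rectified: a ray, as slopes to the right and down, at radius r is drawn at 1 + k1 r^2 times it, then the intrinsics apply), "T" (4x4, takes a point from camera to world coordinates). Camera axes: x right, y up, looking along -z (the intrinsics and any distortion apply to the point x, -y, -z); pixel columns grow to the right and rows downward; lengths in m; the calibration is good to about 2 mm. A picture is of the moment at which its call begins. get_calibration takes no time and is no camera call.
- workorder.hand_in(): hands the job in; it is judged then, once.
The state is a dict: "time": time; "qpos": joint angles; "qvel": joint speeds; "joint_efforts": joint torques, N m; "tool_pos": TCP position; "tool_rot": TCP orientation; "contact_force": force on the tool from outside, world axes, zero at the start; "torque": the same for the moment, N m; "opening": finger opening in m; "grip_force": force on a finger pad.
Only numpy, scipy, OpenCV 4.12 (cv2) and the standard library are available. Lean on these libraries where they do the work, as an engineer would, in place of code of your own. Each camera call takes 0.05 s, during which the arm holds its last target. There are 200 camera calls.

## Working session

There is one attempt and no reset: what is moved stays moved. The work goes in short steps, Python scripts to look and compute and a tool call to move; the robot and the scene stay as the last step left them, time stands still between calls to the robot, and variables do not carry over. Pictures are saved under pics/ and viewed, at most 10 in all, crops included, and the job is handed in when it is done.

Besides the shell and the picture viewer there is one more tool, called as name(argument=value, ...) on one line, values as JSON. move_arm: Moves the arm, as the interface text tells. Its arguments: {"type":"object","properties":{"rows":{"type":"array","items":{"type":"array","items":{"type":"number"}}},"newtons":{"type":"number"}},"required":["rows"]}

```bash
ls; mkdir -p pics
python3 - <<'E'
from cell import monitor, vision
import cv2
for n in("scene","top"):
    cv2.imwrite(f"pics/{n}0.png",vision.read_camera(n)[:,:,::-1]); c=vision.get_calibration(n); print(n,c)
print(monitor.observe())
E
```

```text
pics
scene {'K': array([[611.08774142,   0.        , 318.65726221],
       [  0.        , 611.08774142, 239.95583443],
       [  0.        ,   0.        ,   1.        ]]), 'k1': -0.12812161369738273, 'T': array([[ 0.47236347,  0.47528261, -0.74227973, -0.63235441],
       [-0.88139123,  0.25921695, -0.39491274, -0.90610417],
       [ 0.00471633,  0.84078119,  0.54135454,  0.93817772],
       [ 0.        ,  0.        ,  0.        ,  1.        ]])}
top {'K': array([[502.80353226,   0.        , 320.40403595],
       [  0.        , 502.80353226, 246.53921773],
       [  0.        ,   0.        ,   1.        ]]), 'k1': 0.02455259464227124, 'T': array([[ 0.07620792,  0.97553348, -0.20622024,  0.26930586],
       [-0.99708964,  0.07411488, -0.01786722, -0.27405632],
       [-0.00214609,  0.20698169,  0.97834246,  1.3259752 ],
       [ 0.        ,  0.        ,  0.        ,  1.        ]])}
{'time': 0.1, 'qpos': array([-1.44001158e+00,  3.42673960e-01,  1.52488541e+00,  1.36962373e-05,
        1.27540168e+00, -1.45999807e-01]), 'qvel': array([ 0.00120618, -0.000818  , -0.00319519,  0.00194856, -0.00302523,
        0.00029835]), 'joint_efforts': array([ 2.66244781e-03, -4.32004809e+01, -2.44694495e+01,  7.19819474e-02,
        5.25439298e-02, -4.97107430e-05]), 'tool_pos': array([ 0.1434435 , -0.50466362,  0.2261162 ]), 'tool_rot': array([-3.14024073e+00, -2.12033720e-04,  2.76780413e-01]), 'contact_force': array([ 0.91720862,  0.25373812, -0.03385106]), 'torque': array([ 0.03710706, -0.02024582,  0.02648624]), 'grip_force': 0.0, 'opening': 0.09221795771317416}
```

View pics/scene0.png

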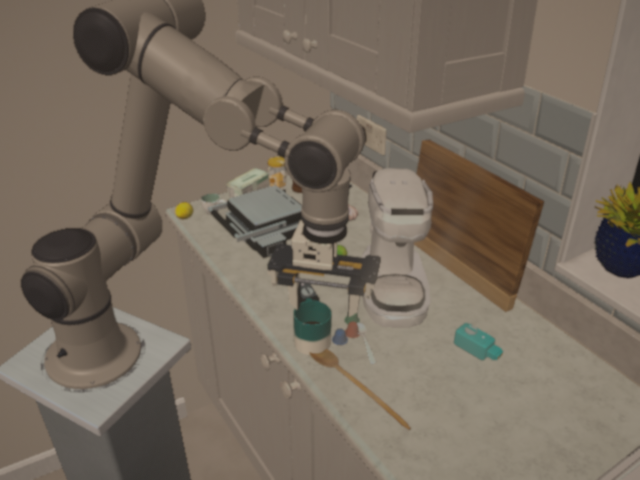

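View pics/top0.png

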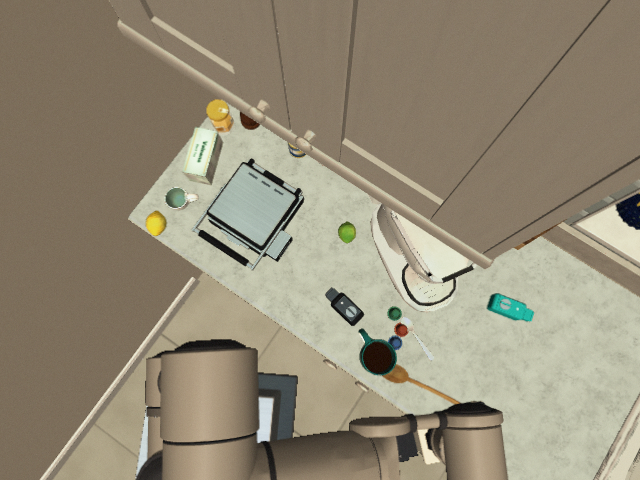

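The top view shows the grill at about (255,207), with its socket housing at (280,244) and its handle bar at (224,248). The black unit is at (346,307), with its plug pointing up-left at (331,294). The lime is at (347,232), the cup at (177,198), the lemon at (155,223) and the turquoise look-alike at (510,307).

```bash
cat > h.py <<'E'
import numpy as np, cv2
from cell import monitor, vision
def ray(n,uv):
    c=vision.get_calibration(n);K=c["K"];T=c["T"]
    d=np.array([(uv[0]-K[0,2])/K[0,0],(uv[1]-K[1,2])/K[1,1]]);s=d.copy()
    for _ in range(20): s=d/(1+c["k1"]*(s@s))
    return T[:3,3],T[:3,:3]@np.array([s[0],-s[1],-1])
def plane(n,uv,z):
    o,d=ray(n,uv);return o+d*(z-o[2])/d[2]
def tri(a,b):
    o1,d1=ray("top",a);o2,d2=ray("scene",b)
    A=np.stack([d1,-d2],1);t=np.linalg.lstsq(A,o2-o1,rcond=None)[0]
    p,q=o1+d1*t[0],o2+d2*t[1];return (p+q)/2,np.linalg.norm(p-q)
def proj(n,P):
    c=vision.get_calibration(n);K=c["K"];T=c["T"]
    p=T[:3,:3].T@(np.asarray(P)-T[:3,3]);s=np.array([p[0],-p[1]])/-p[2];s=s*(1+c["k1"]*(s@s))
    return K[:2,:2]@s+K[:2,2]
E
python3 - <<'E'
import cv2
t=cv2.imread("pics/top0.png");s=cv2.imread("pics/scene0.png")
a=cv2.resize(t[150:340,180:400],None,fx=3.5,fy=3.1,interpolation=cv2.INTER_CUBIC)
a=cv2.resize(t[150:340,180:400],None,fx=3,fy=3,interpolation=cv2.INTER_CUBIC)
cv2.imwrite("pics/topc.png",a)
cv2.imwrite("pics/scenec.png",cv2.resize(s[170:320,180:380],None,fx=4,fy=4,interpolation=cv2.INTER_CUBIC))
E
```

```text
(no output)
```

View pics/topc.png

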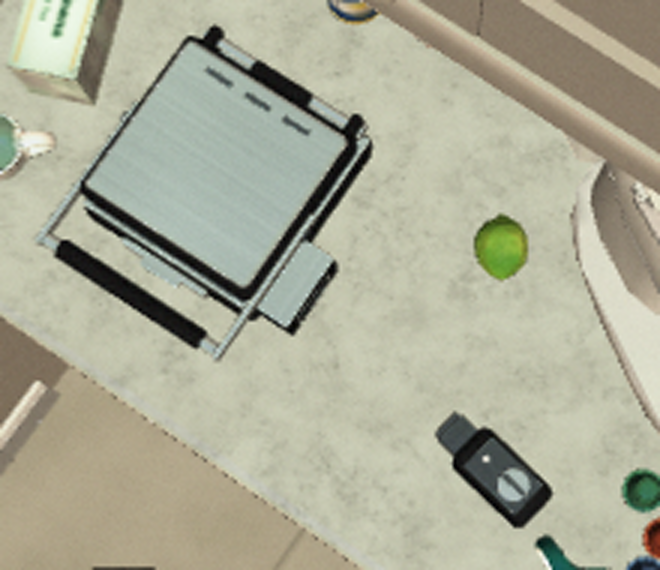

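View pics/scenec.png

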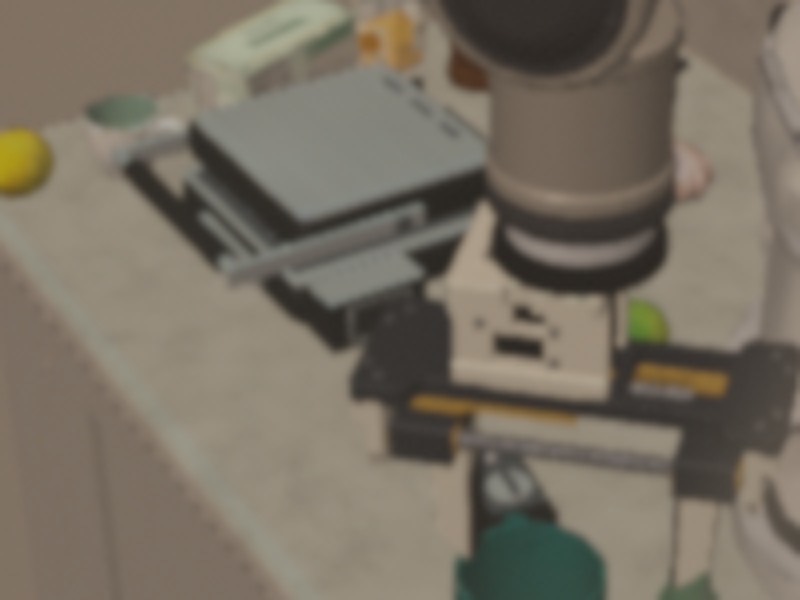

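The crop of the top view (3x, origin 180,150) shows these points:
- bar ends at (60,250) and (203,342)
- housing outer top edge from (293,328) to (337,265)
- unit top corners at about (488,428), (552,490), (520,527) and (453,465)
- plug end at (456,411) to (437,437)

In the scene crop (4x, origin 180,170), the bar runs from (130,170) to (225,268). The gripper hides the unit there.

Run:
```python
from h import *
np.set_printoptions(precision=4,suppress=True)
t=lambda x,y:((x+.5)/3-.5+180,(y+.5)/3-.5+150)
s=lambda x,y:((x+.5)/4-.5+180,(y+.5)/4-.5+170)
P=lambda x,y,z:plane("top",t(x,y),z)
a,b=P(60,250,.07),P(203,342,.07);print("bar",a,b,np.linalg.norm(a-b),"mid",(a+b)/2,"yaw(y axis)",np.arctan2(*(a-b)[1::-1])-np.pi/2)
print("tri bar",tri(t(60,250),s(130,170)),tri(t(203,342),s(225,268)))
h1,h2=P(293,328,.038),P(337,265,.038);print("housing",h1,h2,np.linalg.norm(h1-h2),"yaw",np.arctan2(*(h2-h1)[1::-1]))
print("tri hous", tri(t(293,328),s(338,305)),tri(t(337,265),s(425,262)))
L=[P(*q,.095) for q in((85,187),(190,38),(352,150),(247,298))]
for i in range(4): d=L[(i+1)%4]-L[i];print("lid",L[i],np.linalg.norm(d),np.arctan2(d[1],d[0]))
# unit: dark mask
img=vision.read_camera("top");hsv=cv2.cvtColor(img,cv2.COLOR_RGB2HSV)
roi=np.zeros(img.shape[:2],np.uint8);roi[280:330,320:368]=1
m=((img.max(2)<75)&(roi>0)).astype(np.uint8)
m=cv2.morphologyEx(m,cv2.MORPH_CLOSE,np.ones((5,5)))
n,l,st,ce=cv2.connectedComponentsWithStats(m);print(st,ce)
U=[P(*q,.046) for q in((488,428),(552,490),(520,527),(453,465))]
for i in range(4): d=U[(i+1)%4]-U[i];print("unit",U[i],np.linalg.norm(d),np.arctan2(d[1],d[0]))
print("unit mid",sum(U)/4)
p1,p2=P(456,411,.033),P(437,437,.033);print("plug",(p1+p2)/2,np.linalg.norm(p1-p2),np.arctan2(*(p1-p2)[1::-1]))
d=(p1+p2)/2-sum(U)/4;print("axis",np.arctan2(d[1],d[0]),np.linalg.norm(d[:2]))
```

```text
bar [0.546  0.0605 0.07  ] [ 0.4758 -0.0698  0.07  ] 0.1480052256012876 mid [ 0.5109 -0.0047  0.07  ] yaw(y axis) -0.49420820515803143
tri bar (array([0.5457, 0.0622, 0.0677]), np.float64(0.0027922161335443394)) (array([ 0.476 , -0.0677,  0.0638]), np.float64(0.0027819990869969264))
housing [ 0.4992 -0.1412  0.038 ] [ 0.558  -0.1744  0.038 ] 0.06749690856934518 yaw -0.5135220064685082
tri hous (array([ 0.4976, -0.1414,  0.045 ]), np.float64(0.0012680164231067283)) (array([ 0.5533, -0.1756,  0.0583]), np.float64(0.0006934326805191637))
lid [0.5965 0.0396 0.095 ] 0.15800535512345737 -0.48847157695011145
lid [ 0.736  -0.0345  0.095 ] 0.17326634983634043 -2.1158383426199388
lid [ 0.6462 -0.1827  0.095 ] 0.15478996724992813 2.6268240816096435
lid [ 0.5114 -0.1065  0.095 ] 0.1690452150293075 1.043700505176911
[[     0      0    640    480 306662]
 [   326    289     38     37    534]
 [   360    329      4      1      4]] [[319.4586 239.3838]
 [342.9794 305.5318]
 [361.5    329.    ]]
unit [ 0.4242 -0.3156  0.046 ] 0.07485192864248827 -2.2698077973533466
unit [ 0.3761 -0.3729  0.046 ] 0.04125189682931598 2.491542780186721
unit [ 0.3432 -0.3479  0.046 ] 0.07629424126978458 0.899904266041169
unit [ 0.3907 -0.2882  0.046 ] 0.043351774662073565 -0.6850138878173321
unit mid [ 0.3836 -0.3311  0.046 ]
plug [ 0.4266 -0.2802  0.033 ] 0.027785731854776834 -0.5556424888971352
axis 0.8694797135312953 0.06665201996738948
```

Run:
```python
from h import *
np.set_printoptions(precision=4,suppress=True)
t=lambda x,y:((x+.5)/3-.5+180,(y+.5)/3-.5+150)
s=lambda x,y:((x+.5)/4-.5+180,(y+.5)/4-.5+170)
print("dial",tri(t(514,485),s(508,487)))
img=vision.read_camera("top")
hsv=cv2.cvtColor(img,cv2.COLOR_RGB2HSV)
# bar
m=np.zeros(img.shape[:2],np.uint8);m[226:268,194:252]=(img.max(2)<60)[226:268,194:252]
n,l,st,ce=cv2.connectedComponentsWithStats(m)
k=1+st[1:,4].argmax();print("bar",st[k])
ys,xs=np.where(l==k)
W=np.array([plane("top",(x,y),.074) for x,y in zip(xs,ys)])
c=W.mean(0);u=np.linalg.svd(W-c)[2][0];pr=(W-c)@u
print(c,"yaw",np.arctan(u[1]/u[0])-np.pi/2,"len",np.ptp(pr), "midext",c+u*(pr.max()+pr.min())/2)
for nm,lo,hi,z in(("lime",(30,120,60),(65,255,255),.024),("lemon",(20,120,120),(32,255,255),.025)):
    m=cv2.inRange(hsv,lo,hi);m[:150]=0;m[:,:130]=0
    n,l,st,ce=cv2.connectedComponentsWithStats(m);k=1+st[1:,4].argmax();print(nm,st[k],plane("top",ce[k],z))
# lid top steel mask
m=np.zeros(img.shape[:2],np.uint8);cv2.fillPoly(m,[np.array([t(85,187),t(190,30),t(358,145),t(247,300)],np.int32)],1)
g=((img.min(2)>100)&(m>0)).astype(np.uint8)
n,l,st,ce=cv2.connectedComponentsWithStats(g);k=1+st[1:,4].argmax()
pts=np.argwhere(l==k)[:,::-1]
W=np.array([plane("top",q,.095)[:2] for q in pts],np.float32);r=cv2.minAreaRect(W*1000);print("lidtop",r)
```

```text
dial (array([ 0.3768, -0.3393,  0.0474]), np.float64(0.003177067390925659))
bar [199 230  50  36 371]
[ 0.5123 -0.0039  0.074 ] yaw -0.5064910849721316 len 0.1489502924719784 midext [ 0.5127 -0.0033  0.074 ]
lime [339 222  17  21 271] [ 0.5884 -0.3173  0.024 ]
lemon [146 211  20  25 373] [0.5743 0.193  0.025 ]Traceback (most recent call last):
  File "<stdin>", line 24, in <module>
  File "h.py", line 9, in plane
    o,d=ray(n,uv);return o+d*(z-o[2])/d[2]
        ~~~^^^^^^
  File "h.py", line 4, in ray
    c=vision.get_calibration(n);K=c["K"];T=c["T"]
ValueError: time passes only in moves, steps and waits
```

Two views put the dial at 47 mm and the bar at about 66 mm, which agrees with the text. The unit's middle is near (0.3835,-0.332) at yaw -0.69. The grill's yaw is -0.506 and the mouth is near (0.528,-0.157). The lime is clear of the path.

move_arm(rows=[[20,14.4,0,0.05,-1],[20,14.4,0,0.05,-1],[20,14.4,0,0.05,-1],[20,14.4,0,0.05,-1],[20,14.4,0,0.05,-1],[20,14.4,0,0.05,-1],[20,14.4,0,0.05,-1],[20,14.4,0,0.05,-1],[20,14.4,0,0.05,-1],[20,14.4,0,0.05,-1],[20,14.4,-20,0.05,-1],[20,14.4,-20,0.05,-1]], newtons=40)

```text
time: 1.4
tool_pos: [0.3845, -0.3318, 0.1866]
tool_rot: [3.14, 0.0, 0.879]
contact_force: [1.0, -0.4, 0.0]
opening: 0.0916
grip_force: 0.0
```

move_arm(rows=[[0,0,-20,0,-1],[0,0,-20,0,-1],[0,0,-20,0,-1],[0,0,0,0,-1]])

```text
time: 1.8
tool_pos: [0.3823, -0.3308, 0.1243]
tool_rot: [-3.136, -0.001, 0.877]
contact_force: [-0.0, 0.8, -0.5]
opening: 0.0918
grip_force: 0.0
```

move_arm(rows=[[0,0,-20,0,-1],[0,0,-20,0,-1],[0,0,-20,0,-1],[0,0,-20,0,-1],[0,0,-15,0,-1],[0,0,-10,0,-1],[0,0,-8,0,-1],[0,0,0,0,-1]])

```text
time: 2.6
tool_pos: [0.3834, -0.3322, 0.0134]
tool_rot: [-3.141, -0.0, 0.877]
contact_force: [-0.5, 1.0, 0.4]
opening: 0.0916
grip_force: 0.0
```

Run:
```python
from h import *
s=vision.read_camera("scene")
cv2.imwrite("pics/s1.png",cv2.resize(s[150:330,200:440],None,fx=3,fy=3,interpolation=cv2.INTER_CUBIC)[:,:,::-1])
```

```text
(no output)
```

View pics/s1.png

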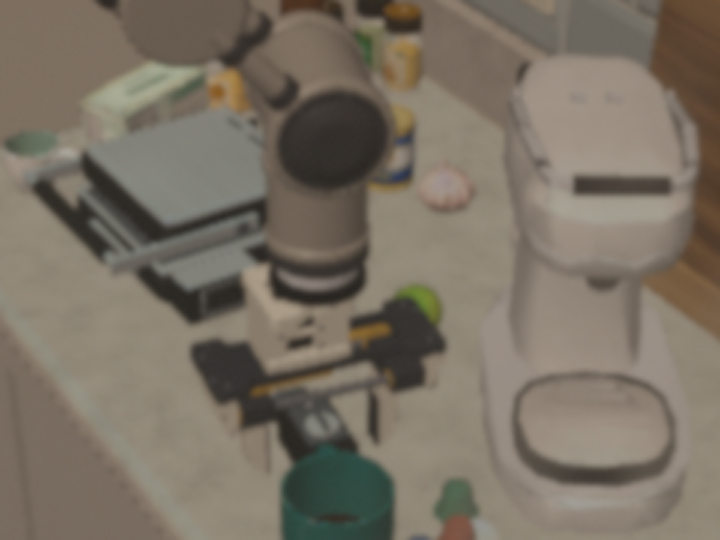

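The gripper straddles the black unit, with the dial between the fingers at crop (320,415) and about equal gaps on both sides. Next I close the fingers.

move_arm(rows=[[0,0,-3,0,-0.4],[0,0,0,0,0.2],[0,0,0,0,0.6],[0,0,0,0,1],[0,0,0,0,1],[0,0,0,0,1],[0,0,0,0,1]], newtons=40)

```text
time: 3.35
tool_pos: [0.3835, -0.3322, 0.0108]
tool_rot: [3.142, 0.0, 0.877]
contact_force: [-0.2, 0.6, 1.3]
opening: 0.0442
grip_force: 40.0
```

move_arm(rows=[[0,0,4,0,1],[13,12.8,0,0.0235,1],[13,12.8,0,0.0235,1],[13,12.8,0,0.0235,1],[13,12.8,0,0.0235,1],[13,12.8,0,0.0235,1],[13,12.8,0,0.0235,1],[13,12.8,0,0.0235,1],[13,12.8,0,0.0235,1],[0,0,0,0,1],[0,0,0,0,1]])

```text
time: 4.45
tool_pos: [0.4873, -0.2297, 0.0147]
tool_rot: [-3.141, 0.0, 1.065]
contact_force: [-0.7, 0.2, -1.8]
opening: 0.0437
grip_force: 40.0
```

Run:
```python
from h import *
print(monitor.observe()["tool_pos"])
s=vision.read_camera("scene");t=vision.read_camera("top")
a=cv2.resize(s[200:320,220:350],None,fx=3,fy=3,interpolation=cv2.INTER_CUBIC)
b=cv2.resize(t[200:320,240:370],None,fx=3,fy=3,interpolation=cv2.INTER_CUBIC)
cv2.imwrite("pics/p2.png",np.hstack([a,b])[:,:,::-1])
```

```text
[ 0.48730123 -0.2296841   0.01471274]
```

View pics/p2.png

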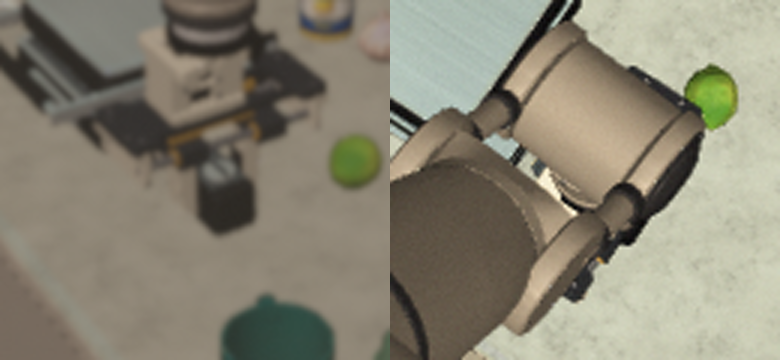

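The unit hangs straight in the fingers, but the arm hides the mouth. I set it down and feel forward by force.

move_arm(rows=[[0,0,-3,0,1],[0,0,-1,0,1],[2.4,4.4,0,0,1],[2.4,4.4,0,0,1],[1.5,2.6,0,0,1],[1.5,2.6,0,0,1],[0,0,0,0,1]])

```text
time: 5.25
tool_pos: [0.4957, -0.2153, 0.0108]
tool_rot: [3.141, -0.0, 1.065]
contact_force: [0.0, 0.6, 1.2]
opening: 0.044
grip_force: 40.0
```

move_arm(rows=[[1,1.7,0,0,1],[1,1.7,0,0,1],[1,1.7,0,0,1],[0,0,0,0,1]])

```text
time: 5.65
tool_pos: [0.4985, -0.2105, 0.0108]
tool_rot: [3.141, -0.0, 1.065]
contact_force: [0.2, 0.7, 0.8]
opening: 0.0438
grip_force: 40.0
```

move_arm(rows=[[1,1.8,0,0,1],[1,1.8,0,0,1],[1,1.8,0,0,1],[0,0,0,0,1]])

```text
time: 6.05
tool_pos: [0.5015, -0.205, 0.0108]
tool_rot: [3.141, -0.0, 1.065]
contact_force: [-0.5, -0.8, 2.7]
opening: 0.0441
grip_force: 40.0
```

move_arm(rows=[[1,1.8,0,0,1],[1,1.8,0,0,1],[1,1.8,0,0,1],[0,0,0,0,1]])

```text
time: 6.45
tool_pos: [0.5045, -0.1996, 0.0108]
tool_rot: [3.141, -0.0, 1.065]
contact_force: [1.0, -0.9, 2.7]
opening: 0.0436
grip_force: 40.0
```

move_arm(rows=[[1,1.8,0,0,1],[1,1.8,0,0,1],[0,0,0,0,1]])

```text
time: 6.75
tool_pos: [0.5065, -0.1961, 0.0108]
tool_rot: [3.141, -0.0, 1.065]
contact_force: [-0.2, -1.4, 3.5]
opening: 0.0438
grip_force: 40.0
```

move_arm(rows=[[1,1.8,0,0,1],[0.5,0.9,0,0,1],[0,0,0,0,1]])

```text
time: 7.05
tool_pos: [0.5078, -0.1938, 0.0108]
tool_rot: [3.141, 0.0, 1.065]
contact_force: [-1.8, -4.2, 4.4]
opening: 0.0435
grip_force: 40.0
```

move_arm(rows=[[0.5,0.9,0,0,1],[0.5,0.9,0,0,1],[0,0,0,0,1]])

```text
time: 7.35
tool_pos: [0.5078, -0.1938, 0.0108]
tool_rot: [-3.142, 0.003, 1.065]
contact_force: [-8.1, -13.5, 4.4]
opening: 0.0438
grip_force: 40.0
```

move_arm(rows=[[0.5,0.9,0,0,1],[0.5,0.9,0,0,1],[0,0,0,0,1]])

```text
time: 7.65
tool_pos: [0.5078, -0.1938, 0.0109]
tool_rot: [-3.141, 0.005, 1.066]
contact_force: [-14.3, -21.6, 5.1]
opening: 0.0436
grip_force: 40.0
```

It reached a hard stop exactly at the predicted home pose, pushing at 26 N. I ease the push, open and rise.

move_arm(rows=[[-1,-1.8,0,0,1],[-0.5,-0.9,0,0,1],[0,0,0,0,1],[0,0,0,0,-0.2],[0,0,0,0,-0.45],[0,0,0,0,-0.45],[0,0,0,0,-0.45],[0,0,0,0,-0.45]])

```text
time: 8.45
tool_pos: [0.5083, -0.1924, 0.0106]
tool_rot: [-3.141, -0.0, 1.065]
contact_force: [-0.7, -0.1, 0.0]
opening: 0.0662
grip_force: 0.0
```

move_arm(rows=[[0,0,15,0,-0.45],[0,0,25,0,-0.45],[0,0,30,0,-0.45],[0,0,30,0,-0.45],[0,0,30,0,-0.45],[0,0,30,0,-0.45],[0,0,20,0,-0.45]])

```text
time: 9.15
tool_pos: [0.5088, -0.1928, 0.1931]
tool_rot: [3.139, -0.0, 1.065]
contact_force: [0.4, -0.6, -0.2]
opening: 0.0662
grip_force: 0.0
```

move_arm(rows=[[0.4,18.9,0,0,0.04],[0.4,18.9,0,0,0.04],[0.4,18.9,0,0,0.04],[0.4,18.9,0,0,0.04],[0.4,18.9,0,0,0.04],[0.4,18.9,0,0,0.04],[0.4,18.9,0,0,0.04],[0.4,18.9,0,0,0.04],[0.4,18.9,0,0,0.04],[0.4,18.9,0,0,0.04],[0,0,0,0,0.04],[0,0,0,0,0.04]])

```text
time: 10.35
tool_pos: [0.5122, -0.0037, 0.1907]
tool_rot: [3.141, 0.0, 1.066]
contact_force: [-0.1, -0.2, 0.3]
opening: 0.0438
grip_force: 0.0
```

move_arm(rows=[[0,0,-20,0,0.04],[0,0,-20,0,0.04],[0,0,-20,0,0.04],[0,0,-20,0,0.04],[0,0,-17,0,0.04],[0,0,0,0,0.04]])

```text
time: 10.95
tool_pos: [0.5108, -0.0045, 0.0917]
tool_rot: [-3.137, 0.002, 1.064]
contact_force: [-0.3, 0.8, -1.4]
opening: 0.044
grip_force: 0.0
```

Run:
```python
from h import *
print(monitor.observe()["tool_pos"])
s=vision.read_camera("scene");t=vision.read_camera("top")
a=cv2.resize(s[160:290,200:330],None,fx=3,fy=3,interpolation=cv2.INTER_CUBIC)
b=cv2.resize(t[160:290,190:320],None,fx=3,fy=3,interpolation=cv2.INTER_CUBIC)
cv2.imwrite("pics/p3.png",np.hstack([a,b])[:,:,::-1])
```

```text
[ 0.51080055 -0.00449593  0.09170876]
```

View pics/p3.png

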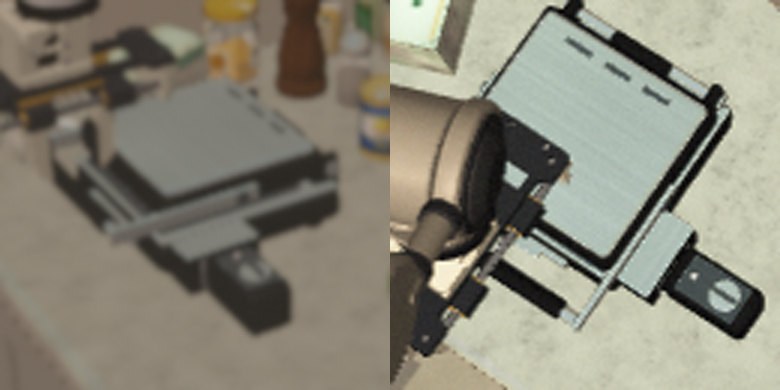

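The unit sits flush against the housing and straight (top crop, about (715,290)), and the fingers stand over the bar. I descend and grip.

move_arm(rows=[[0,0,-10,0,0.04],[0,0,-10,0,0.04],[0,0,-10,0,0.04],[0,0,-10,0,0.04],[0,0,0,0,0.04]])

```text
time: 11.55
tool_pos: [0.5112, -0.0035, 0.0521]
tool_rot: [-3.139, 0.001, 1.065]
contact_force: [0.4, 0.5, 0.3]
opening: 0.044
grip_force: 0.0
```

move_arm(rows=[[0,0,0,0,0.3],[0,0,0,0,0.5],[0,0,0,0,0.8],[0,0,0,0,1],[0,0,0,0,1],[0,0,0,0,1]], newtons=35)

```text
time: 12.15
tool_pos: [0.5114, -0.0032, 0.054]
tool_rot: [-3.14, 0.0, 1.065]
contact_force: [-4.3, 2.9, 5.2]
opening: 0.0171
grip_force: 35.0
```

move_arm(rows=[[0.75,-0.4,12,0,1],[1.3,-0.7,12,0,1],[1.8,-1,11.9,0,1],[2.4,-1.3,11.7,0,1],[0,0,0,0,1]])

```text
time: 12.65
tool_pos: [0.5175, -0.0065, 0.1024]
tool_rot: [-3.139, 0.0, 1.065]
contact_force: [-4.3, 4.8, -2.8]
opening: 0.0167
grip_force: 35.0
```

move_arm(rows=[[2.9,-1.6,11.6,0,1],[3.4,-1.9,11.4,0,1],[4,-2.2,11.2,0,1],[4.4,-2.5,10.9,0,1],[4.9,-2.7,10.6,0,1],[0,0,0,0,1]])

```text
time: 13.25
tool_pos: [0.5359, -0.0167, 0.1581]
tool_rot: [-3.136, 0.0, 1.065]
contact_force: [-9.7, 7.3, 1.8]
opening: 0.0171
grip_force: 35.0
```

move_arm(rows=[[5.4,-3,10.3,0,1],[5.9,-3.3,10,0,1],[6.3,-3.5,9.6,0,1],[6.8,-3.7,9.2,0,1],[7.2,-4,8.8,0,1],[7.6,-4.2,8.4,0,1],[0,0,0,0,1],[0,0,0,0,1]])

```text
time: 14.05
tool_pos: [0.573, -0.0371, 0.216]
tool_rot: [-3.132, 0.0, 1.066]
contact_force: [-22.0, 11.3, 19.6]
opening: 0.0166
grip_force: 35.0
```

Run:
```python
from h import *
print(monitor.observe()["tool_pos"])
s=vision.read_camera("scene");t=vision.read_camera("top")
a=cv2.resize(s[140:270,200:330],None,fx=3,fy=3,interpolation=cv2.INTER_CUBIC)
b=cv2.resize(t[160:290,190:320],None,fx=3,fy=3,interpolation=cv2.INTER_CUBIC)
cv2.imwrite("pics/p4.png",np.hstack([a,b])[:,:,::-1])
```

```text
[ 0.57295146 -0.03706028  0.21600107]
```

View pics/p4.png

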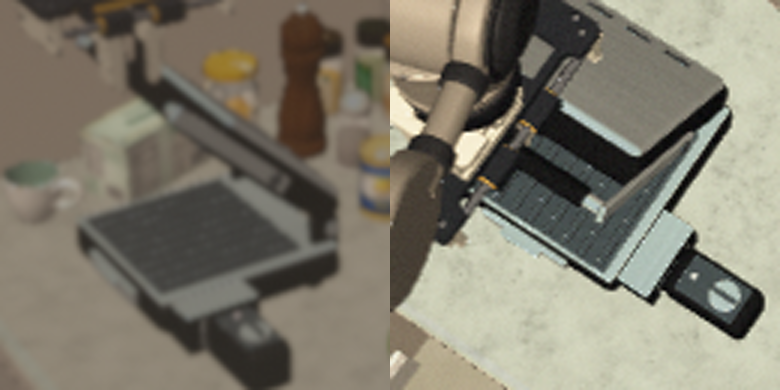

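The lid stands about half open, the unit is still flush, and the bystanders are undisturbed. Force has built up along the lid's radius, so I ease it outwards by about 3 mm and check the angle.

move_arm(rows=[[-1,0.5,1,0,1],[-1,0.5,1,0,1],[0,0,0,0,1],[0,0,0,0,1]])

```text
time: 14.55
tool_pos: [0.5731, -0.0371, 0.2163]
tool_rot: [-3.136, -0.0, 1.065]
contact_force: [-9.5, 7.3, 5.8]
opening: 0.0169
grip_force: 35.0
```

Run:
```python
from h import *
y=-.506;R=np.array([[np.cos(y),-np.sin(y),0],[np.sin(y),np.cos(y),0],[0,0,1]])
G=np.array([.5123,-.0037,0])-R@np.array([-.138,.007,0])
# bar end (right) seen in top: plane local y=-68mm
uv=((200+.5)/3-.5+190,(197+.5)/3-.5+160)
o,d=ray("top",uv);o=R.T@(o-G);d=R.T@d
p=o+d*(-.068-o[1])/d[1];print("bar end local",p)
for th in(39,42,45,48,51):
    a=np.radians(th+2.49);q=np.array([.092-.2302*np.cos(a),-.068,.06+.2302*np.sin(a)])
    u=proj("top",G+R@q);print(th,(u-[190,160]+.5)*3-.5)
s=monitor.observe();print(R.T@(s["tool_pos"]-G),s["contact_force"],s["qvel"])
```

```text
bar end local [-0.06410678 -0.068       0.21942104]
39 [188.84920133 216.68807392]
42 [193.52836044 205.08592427]
45 [198.68546555 192.99755603]
48 [204.30759848 180.46432047]
51 [210.37879174 167.53136799]
[-0.06862218  0.00721225  0.21625955] [-9.54296829  7.26104303  5.77710893] [-0.00165655 -0.00041725 -0.00035998  0.00151979  0.00106983 -0.00017746]
```

move_arm(rows=[[1.5,-0.8,2,0,1],[1.5,-0.8,2.2,0,1],[0,0,0.5,0,1],[0,0,0,0,1],[0,0,0,0,1],[0,0,0,0,1],[0,0,0,0,1]])

```text
time: 15.25
tool_pos: [0.5769, -0.0393, 0.2208]
tool_rot: [-3.138, -0.0, 1.065]
contact_force: [-5.6, 4.5, 2.0]
opening: 0.0167
grip_force: 35.0
```

Run:
```python
from h import *
s=monitor.observe();print(s["tool_pos"],s["contact_force"],s["grip_force"])
t=vision.read_camera("top")
cv2.imwrite("pics/p5.png",cv2.resize(t[200:280,230:330],None,fx=6,fy=6,interpolation=cv2.INTER_CUBIC)[:,:,::-1])
```

```text
[ 0.57692725 -0.03929944  0.22075037] [-5.6434062   4.52081765  2.03147964] 34.996249079704285
```

View pics/p5.png

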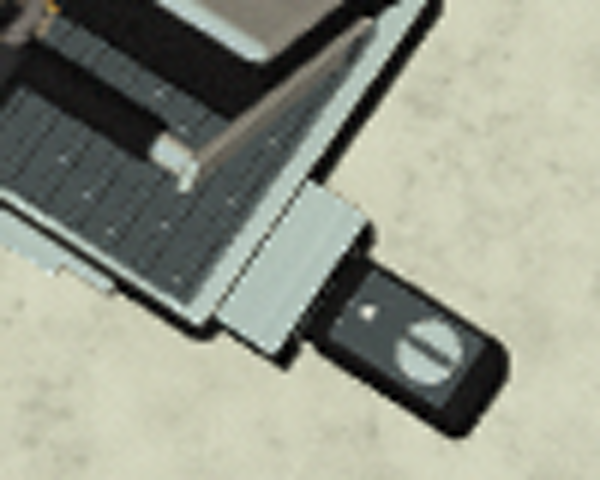

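The bar end sits at the pixel predicted for 45 degrees, and the unit is flush against the housing. I'm handing in.

```bash
python3 -c "
from cell import workorder
print(workorder.hand_in())"
```

```text
the job is handed in; nothing more can be done
None
```

I pushed the control unit's plug fully home with the lid shut, then raised the lid to about 45° and held it still by its bar as I handed the job in; the hand-in returned no verdict.

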